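Pump the rig lubricator until its indicator pops out

TASK

Lubricate the test rig by hand: with the fingertips press the lubricator's black plunger knob down and let it spring all the way up again, stroke after stroke, until the orange indicator pin pops fully out of its brass bush, then let the knob come up and move clear. Do not touch the pin itself, do not press the red emergency stop, and leave the grease can, the steel test weight and the screwdriver where they are.

Things in the scene. Friction and masses are not known exactly. Their poses are not given: they have to be found in the camera images.
- lubricator: Fixed hand lubricator on a dark 210 x 100 x 8 mm steel foot plate (long side along its x). Origin: centre of the underside of the plate, on the table; z up. A blue pump block (74 x 66 mm, top 84 mm above the table, with an aluminium collar to 92 mm) carries the vertical plunger at x = -35 mm, y = 0; a lower aluminium block (64 x 60 mm, top 60 mm above the table) carries the vertical indicator pin at x = +50 mm, y = 0. Its place and its yaw vary.
- knob_top (a point): Centre of the flat top of the black round plunger knob (40 mm diameter, 16 mm high, on a 14 mm steel rod); 132 mm above the table when up. It moves with the knob.
- plunger (a joint): How far the knob is pressed down, m: 0 up, 0.022 fully down on its stop. A spring brings it back up in well under a second; it takes about 5 N to start and about 11 N near the bottom. A stroke counts when the knob goes down at least 15 mm and comes back to within 2 mm of the top; a shorter one may lift the pin less or not at all. Strokes beyond what is needed do no harm.
- indicator (a joint): How far the indicator pin has risen, m. It starts low (0 to 0.012). Each full stroke ratchets it up about 4 mm and it stays there; once past about 0.026 to 0.027 it snaps by itself to its stop at 0.033, fully out. 4 to 8 full strokes are needed, depending on the start.
- pin_tip (a point): Centre of the top of the orange indicator pin (10 mm diameter), 85 mm from the plunger's axis. Its top is 4 mm above its brass bush (68 mm above the table) at joint value 0 and 37 mm above the bush (101 mm above the table) when fully out. Not to be touched.
- estop_box: Bystander, fixed: yellow emergency-stop box 70 x 70 x 50 mm with a red mushroom button (36 mm diameter, top about 72 mm above the table). Origin: centre of its underside.
- estop (a joint): How far the red emergency-stop button is pressed, m (0 up, 0.006 fully in). Must not be pressed.
- grease_can: Bystander, loose: upright round can with a blue label, 52 mm diameter, 110 mm tall. Origin: centre of its underside.
- test_weight: Bystander, loose: steel test weight with a small knob, 44 mm diameter, 66 mm tall. Origin: centre of its underside.
- screwdriver: Bystander, loose: screwdriver with a red handle lying on the table, 190 mm long, along its x. Origin: on the table, under its middle.
Things that resemble listed ones, but are neither listed nor needed, are in the scene too. Leave any green look-alike of the lubricator alone.

How it is judged:
By the outcome, as a careful person would: the job done as asked, in the order asked, and still so for the second after the job is handed in, with the robot touching nothing.
It also fails if it takes over 48 s, if anything falls off the work surface, if the arm or the gripper's body presses on something with over 40 N, if the wrist force passes 120 N, or if a joint passes its speed limit or range.

ROBOT

A 7-joint arm with a two-finger parallel gripper is mounted at the origin on the work surface. World frame = base frame: x ahead of the robot, y to its left, z up, the work surface at z = 0. Lengths are in m, angles in rad, forces in N, time in s.
With the tool pointing down it reaches from about 0.35 to 0.9 m from the base axis. Payload 7.2 kg.
Tool frame: the origin (TCP) lies on the centre line of the jaws, within the pads' length; the fingertips stand ahead of it and the grasp point (between the pads) lies 11 mm behind it (env.tip_extent is the y of the fingertips in the tool frame, in m); y points along the fingers, x is the direction in which the jaws open and shut, and the axes are right-handed (so a half turn about y gives the same grasp; the last joint's range is limited). The gripper opens to 88 mm and grips with 3 to 60 N. Pads are 20 mm wide; open, the fingers measure 115 mm over their backs; the gripper's body (75 mm by 178 mm) begins 61 mm behind the grasp point.
Start: joints at [-1.416, 0.411, -0.013, 1.596, 0.006, 1.134, -0.082], TCP at [0.138, 0.61, 0.231] pointing down, gripper open.
Joint ranges: [-2.95, 2.95], [-0.29, 1.99], [-1.47, 1.44], [0.14, 2.54], [-1.03, 4.17], [0.13, 1.85], [-2.86, 2.86]. Speed limits (rad/s): [2.39, 2.39, 3.01, 3.01, 3.14, 3.14, 3.14].

INTERFACE

Orientations are given as a unit quaternion [w, x, y, z].
In Python, from plant import env gives the robot as it stands.
- The arm moves only by the shell command python3 -m jog 'ROWS' [FORCE]. ROWS is a JSON object of lists of equal length, an entry for each row: "slide": the shift along the tool's x, y, z in cm, a list of three; "turn": the turn, a rotation vector about the tool's x, y, z in rad, a list of three; "gripper": the finger opening in cm, from 0 to 8.78. In form: {"slide": [[tx, ty, tz], ...], "turn": [[wx, wy, wz], ...], "gripper": [gripper, ...]}. A call has 1 to 5 rows; each row is the pose to reach, as a shift and turn from the pose commanded when the call began, along the tool's axes at that moment; what a row does not reach only later rows make up. A row lasts 1/10 s, in which the tool goes at most 50 mm and 8.59 degrees, less where a joint would pass 70% of its speed; a pose out of reach is approached as far as the arm can. A call with a gripper value outside its range is refused whole. The fingers move at their own pace and stop on an object; FORCE is the grip in N (left out, the last holds). Time passes only in rows, so rows that repeat a pose let the fingers close. It gives the time, the measured TCP pose, the force and the opening at its end, in the units of the state.
- env.sense(): the state, without advancing time (a new reading comes with each control period).
- env.get_image(name): name is "side" or "top"; returns the picture (420x560x3 uint8, red, green, blue); there is no depth.
- env.calibration(name): a dict with "vfov" (degrees; the focal length in pixels is half the picture's height over the tangent of half this angle, whatever the lens; pixels are square), "cx", "cy" (the principal point, pixels), "extrinsics" (4x4, takes a point from camera to world coordinates). Camera axes: x right, y down, z forward; pixel columns grow to the right and rows downward; lengths in m; the calibration is good to about 2 mm. A picture is of the moment at which its call begins. calibration takes no time and is no camera call.
- env.close_job(): hands the job in, once; it reports no verdict.
The state is a dict: "time": time; "q": joint angles; "qvel": joint speeds; "joint_efforts": joint torques, N m; "ee_pos": TCP position; "tcp_rot": TCP orientation; "force": force on the tool from outside, world axes, zero at the start; "moment": the same for the moment, N m; "gripper_width": opening from 0.0 (shut) to 1.0 (fully open).
Only numpy, scipy, OpenCV 4.12 (cv2) and the standard library are available. Lean on these libraries where they do the work, as an engineer would, in place of code of your own. Each camera call takes 0.05 s, during which the arm holds its last target.

## Working session

There is one attempt and no reset: what is moved stays moved. The work goes in short steps, Python scripts to look and compute and a shell command to move; the robot and the scene stay as the last step left them, time stands still between calls to the robot, and variables do not carry over. Pictures are saved under pics/ and viewed, and the job is handed in when it is done.

```bash
ls; mkdir -p pics; python3 - <<'E'
from plant import env
import cv2
print(env.sense(), env.tip_extent)
for n in("side","top"):
    c=env.calibration(n);print(n,c)
    cv2.imwrite(f"pics/{n}0.png",env.get_image(n)[:,:,::-1])
E
```

```text
pics
{'time': 0.0, 'q': array([-1.41620432,  0.41191847, -0.01270888,  1.59703653,  0.00559691,
        1.13429849, -0.08218931]), 'qvel': array([ 0.00140467, -0.00019105,  0.0030486 ,  0.0009206 , -0.00070923,
       -0.00021358,  0.00136307]), 'joint_efforts': array([-7.59390550e-04, -5.87954307e+01,  6.41871840e-01, -2.91072822e+01,
       -5.36489964e-02,  1.83603808e-02,  1.46252314e-04]), 'ee_pos': array([0.13802824, 0.60906208, 0.22980059]), 'tcp_rot': array([-0.55208762,  0.55286593,  0.44090372, -0.44174929]), 'force': array([-0.4879768 , -0.11758209,  0.09856765]), 'moment': array([ 0.03428456, -0.0425075 ,  0.01094541]), 'gripper_width': 0.9975510868997612} 0.008
side {'vfov': 45.202870180013974, 'cx': 278.8339754245069, 'cy': 199.43606497107325, 'extrinsics': array([[ 0.81516454, -0.30939558,  0.48967454, -0.00190519],
       [-0.57912414, -0.45146253,  0.67882016, -0.68433777],
       [ 0.01104575, -0.83693247, -0.54719469,  0.74919156],
       [ 0.        ,  0.        ,  0.        ,  1.        ]])}
top {'vfov': 43.31756795746078, 'cx': 279.8426894443448, 'cy': 210.43204417148, 'extrinsics': array([[ 0.02837039, -0.9872864 ,  0.15639911,  0.37098478],
       [-0.9995669 , -0.02679635,  0.01216397,  0.10990486],
       [-0.0078184 , -0.15667647, -0.98761903,  1.34432479],
       [ 0.        ,  0.        ,  0.        ,  1.        ]])}
```

View pics/side0.png

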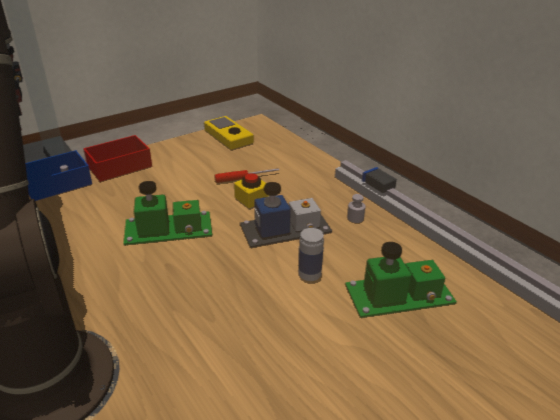

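View pics/top0.png

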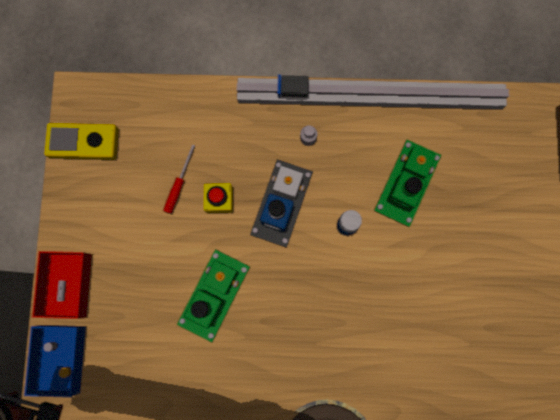

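The top view shows the blue lubricator with its knob at about (276,207) and pin at about (288,181). In the side view they are at about (272,189) and (305,204). Two green look-alikes are nearby. The e-stop is at top (217,197), the can at top (350,222) and the weight at top (309,134).

```bash
cat > h.py <<'E'
import numpy as np, cv2
from plant import env
def ray(n,u,v):
    c=env.calibration(n);f=210/np.tan(np.radians(c["vfov"]/2));T=np.array(c["extrinsics"])
    d=T[:3,:3]@np.array([(u-c["cx"])/f,(v-c["cy"])/f,1]);return T[:3,3],d
def plane(n,u,v,z):
    o,d=ray(n,u,v);return o+d*(z-o[2])/d[2]
def two(a,b):
    (o1,d1),(o2,d2)=ray("side",*a),ray("top",*b)
    s=np.linalg.lstsq(np.c_[d1,-d2],o2-o1,rcond=None)[0];p,q=o1+s[0]*d1,o2+s[1]*d2
    return (p+q)/2,np.linalg.norm(p-q)
def proj(n,P):
    c=env.calibration(n);f=210/np.tan(np.radians(c["vfov"]/2));T=np.array(c["extrinsics"])
    p=T[:3,:3].T@(np.array(P)-T[:3,3]);return c["cx"]+f*p[0]/p[2],c["cy"]+f*p[1]/p[2]
E
python3 - <<'E'
import cv2
t=cv2.imread("pics/top0.png")[150:255,235:335];s=cv2.imread("pics/side0.png")[170:250,230:340]
cv2.imwrite("pics/tz.png",cv2.convertScaleAbs(cv2.resize(t,None,fx=5.5,fy=5.5,interpolation=2),alpha=1.6))
cv2.imwrite("pics/sz.png",cv2.convertScaleAbs(cv2.resize(s,None,fx=7,fy=7,interpolation=2),alpha=1.6))
E
```

```text
(no output)
```

View pics/tz.png

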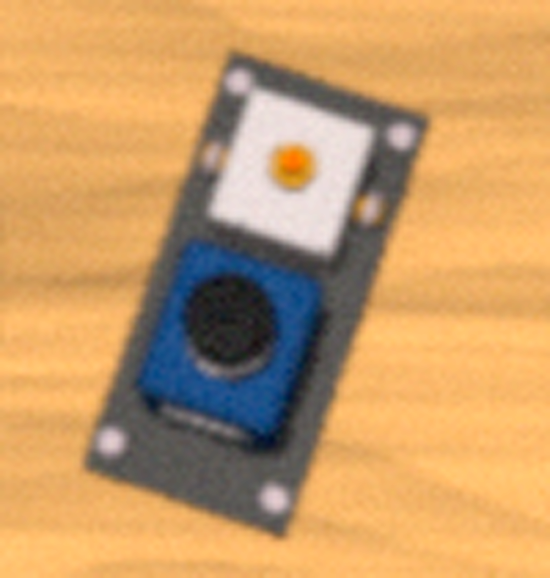

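View pics/sz.png

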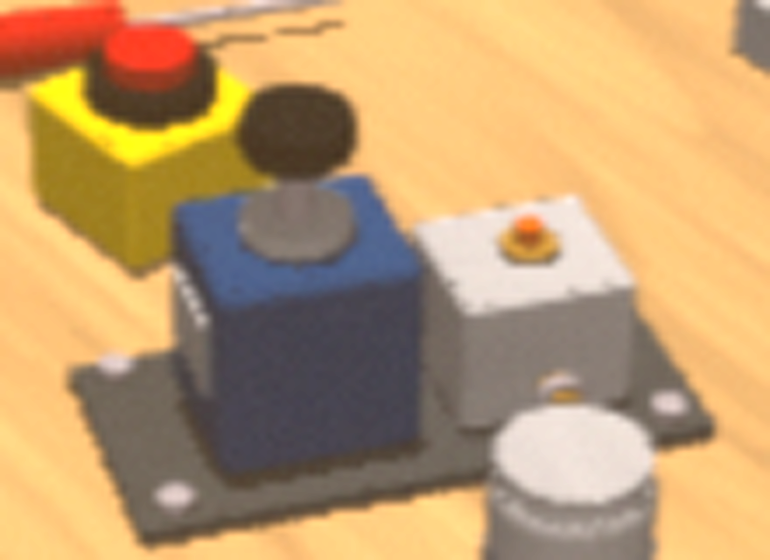

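The zooms show the knob at top (276.8,207.8), the pin at top (288.1,179.1), and the plate corners clearly. In the side view the knob centre is at about (272.5,188.5), and the pin is only slightly raised.

```bash
python3 - <<'E'
from h import *
from scipy.spatial.transform import Rotation as R
np.set_printoptions(precision=4,suppress=True)
im=cv2.imread("pics/top0.png").astype(int)
m=((im.max(2)<55)).astype(np.uint8);m[:190]=0;m[225:]=0;m[:,:262]=0;m[:,292:]=0
n,l,st,c=cv2.connectedComponentsWithStats(m)
for i in range(1,n):
    if st[i,4]>30: print("dark",st[i],c[i])
k=plane("top",276.8,207.8,.131);pin=plane("top",288.1,179.1,.075)
# plate corners z=.008
cs=[(235+x/5.5,150+y/5.5) for x,y in((232,52),(428,118),(283,535),(87,468))]
P=np.array([plane("top",u,v,.008) for u,v in cs]);print("plate",P,P.mean(0))
ax=((P[0]+P[1])-(P[2]+P[3]))[:2];ax/=np.linalg.norm(ax);print("yaw",np.arctan2(ax[1],ax[0]))
print("knob",k,"from plate",P.mean(0)[:2]-.035*ax,"pin",pin,P.mean(0)[:2]+.05*ax,np.linalg.norm((pin-k)[:2]))
print("two",two((230+297/7,170+128/7),(276.8,207.8)))
print("can",plane("top",350,221,.11),"weight",plane("top",309,132,.066),"estop",plane("top",217,196,.072))
s=env.sense();q=s["tcp_rot"];r=R.from_quat([q[1],q[2],q[3],q[0]]);print(r.as_matrix(),s["ee_pos"])
d=k-s["ee_pos"];print("tool delta cm",r.inv().apply(d)*100)
E
```

```text
dark [269 191  23  10  72] [280.9861 194.7361]
dark [268 200  18  17 236] [276.6144 208.    ]
dark [286 209   6  16  50] [289.36 218.44]
plate [[0.7165 0.1371 0.008 ]
 [0.687  0.044  0.008 ]
 [0.4887 0.107  0.008 ]
 [0.5172 0.1983 0.008 ]] [0.6023 0.1216 0.008 ]
yaw -0.3027964876173513
knob [0.5691 0.1321 0.131 ] from plate [0.5689 0.132 ] pin [0.6503 0.1075 0.075 ] [0.6501 0.1067] 0.08485278798318777
two (array([0.5691, 0.1324, 0.1286]), np.float64(0.001010295474301812))
can [ 0.5458 -0.0407  0.11  ] weight [0.7743 0.0583 0.066 ] estop [0.6041 0.2804 0.072 ]
[[ 0.2209 -0.0002 -0.9753]
 [ 0.9753 -0.0015  0.2209]
 [-0.0015 -1.     -0.0001]] [0.138  0.6091 0.2299]
tool delta cm [-36.9823   9.9489 -52.5817]
```

The knob is at (0.569, 0.132). The plate estimate and the two-view estimate agree within 1 mm. I'll move above it with the fingers closed.

```bash
python3 -m jog '{"slide":[[-1.4,0,-2],[-4,0,-5.7],[-6.6,0,-9.4],[-9.2,0,-13.1],[-11.8,0,-16.8]],"turn":[[0,0,0],[0,0,0],[0,0,0],[0,0,0],[0,0,0]],"gripper":[0,0,0,0,0]}' 20
cat > d.py <<'E'
from h import *
from scipy.spatial.transform import Rotation as R
np.set_printoptions(precision=3,suppress=True)
s=env.sense();q=s["tcp_rot"];r=R.from_quat([q[1],q[2],q[3],q[0]])
print("t",s["time"],"ee",s["ee_pos"],"tipz",s["ee_pos"][2]-.008,"F",s["force"],"q",s["q"],"gw",s["gripper_width"])
print("to tip 30mm over knob, cm:",r.inv().apply(np.array([.569,.132,.17])-s["ee_pos"])*100)
print("toolaxis y",r.as_matrix()[:,1])
E
python3 d.py
```

```text
time: 0.6
ee_pos: [0.2768, 0.4557, 0.2304]
tcp_rot: [-0.552, 0.553, 0.441, -0.442]
force: [0.5, 0.5, 0.9]
gripper_width: 0.585
t 0.6 ee [0.277 0.456 0.23 ] tipz 0.22236014936407492 F [0.536 0.473 0.905] q [-1.158  0.254  0.051  1.823 -0.015  1.066  0.247] gw 0.5850310159145844
to tip 30mm over knob, cm: [-25.111   6.044 -35.651]
toolaxis y [-0. -0. -1.]
```

```bash
python3 -m jog '{"slide":[[-2.6,0,-3.7],[-5.2,0,-7.4],[-7.8,0,-11.1],[-10.4,0,-14.8],[-13,0,-18.5]],"turn":[[0,0,0],[0,0,0],[0,0,0],[0,0,0],[0,0,0]],"gripper":[0,0,0,0,0]}'
python3 d.py
```

```text
time: 1.1
ee_pos: [0.4284, 0.288, 0.2306]
tcp_rot: [0.553, -0.552, -0.441, 0.441]
force: [1.3, 0.1, 0.7]
gripper_width: 0.128
t 1.1 ee [0.428 0.288 0.231] tipz 0.22256853311246802 F [1.281 0.052 0.665] q [-0.841  0.224  0.185  1.868 -0.047  1.055  0.71 ] gw 0.12826207931763578
to tip 30mm over knob, cm: [-12.111   6.055 -17.159]
toolaxis y [-0. -0. -1.]
```

```bash
python3 -m jog '{"slide":[[-2.6,0,-3.7],[-5.2,0,-7.4],[-7.8,1,-11.1],[-10.4,3,-14.8],[-12.1,4.5,-17.1]],"turn":[[0,0,0],[0,0,0],[0,0,0],[0,0,0],[0,0,0]],"gripper":[0,0,0,0,0]}'
python3 -m jog '{"slide":[[0,0.75,0],[0,1.5,0],[0,1.5,0]],"turn":[[0,0,0],[0,0,0],[0,0,0]],"gripper":[0,0,0]}'
python3 d.py; python3 - <<'E'
from h import *
for n in("side","top"):
    im=env.get_image(n)[:,:,::-1]
    u,v=map(int,proj(n,(.569,.132,.13)));a=im[max(0,v-70):v+70,u-90:u+90]
    cv2.imwrite(f"pics/{n}1.png",cv2.convertScaleAbs(cv2.resize(a,None,fx=4,fy=4,interpolation=2),alpha=1.5))
E
```

```text
time: 1.6
ee_pos: [0.5692, 0.1304, 0.1846]
tcp_rot: [-0.553, 0.554, 0.44, -0.441]
force: [0.1, 0.1, 0.1]
gripper_width: 0.005
time: 1.9
ee_pos: [0.5663, 0.1351, 0.1695]
tcp_rot: [0.553, -0.552, -0.441, 0.442]
force: [0.0, -0.6, -0.5]
gripper_width: 0.005
t 1.9 ee [0.566 0.135 0.169] tipz 0.16147738993294117 F [ 0.031 -0.588 -0.489] q [-0.526  0.404  0.276  1.786 -0.131  0.972  1.152] gw 0.004648874217621219
to tip 30mm over knob, cm: [-0.242 -0.053 -0.331]
toolaxis y [-0.002  0.    -1.   ]
```

View pics/side1.png

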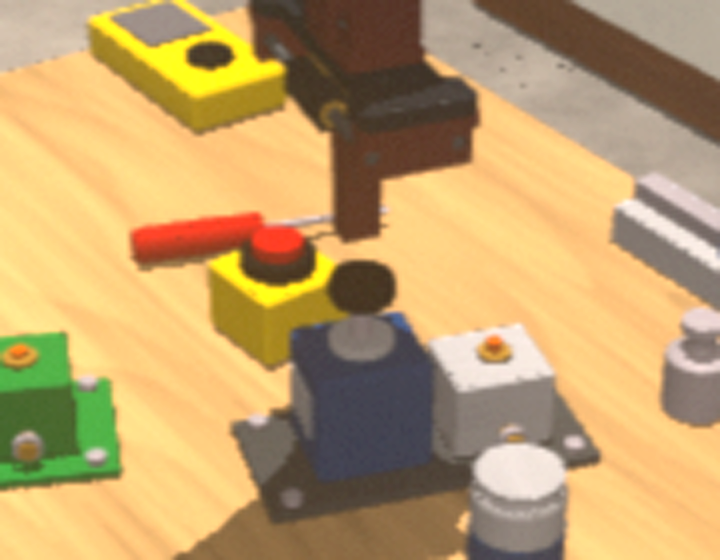

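View pics/top1.png

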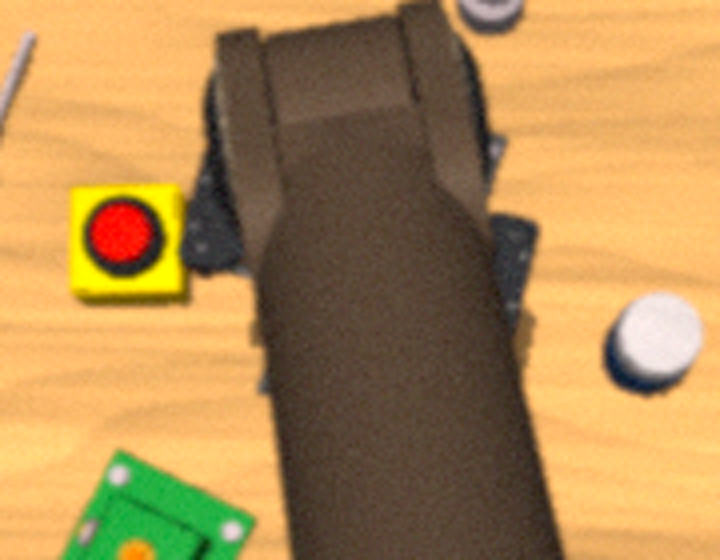

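The side view (crop) shows the closed fingertips at (357,240), directly above the knob at (362,287). The pin at (494,343) is low and clear of the tool. I'll re-read the pose before pressing.

```bash
python3 d.py
```

```text
t 2.0 ee [0.567 0.135 0.171] tipz 0.16288468687877708 F [-0.202 -0.227 -0.232] q [-0.527  0.403  0.276  1.784 -0.131  0.972  1.152] gw 0.005070707688312384
to tip 30mm over knob, cm: [-0.292  0.088 -0.266]
toolaxis y [-0.     0.001 -1.   ]
```

```bash
python3 -m jog '{"slide":[[-0.26,1.2,-0.26],[-0.26,2.4,-0.26],[-0.26,2.4,-0.26]],"turn":[[0,0,0],[0,0,0],[0,0,0]],"gripper":[0,0,0]}'; python3 d.py
python3 -m jog '{"slide":[[0,0.7,0],[0,1.4,0],[0,2.0,0],[0,2.6,0],[0,2.6,0]],"turn":[[0,0,0],[0,0,0],[0,0,0],[0,0,0],[0,0,0]],"gripper":[0,0,0,0,0]}'; python3 d.py
python3 - <<'E'
from h import *
for n in("side",):
    im=env.get_image(n)[:,:,::-1]
    u,v=map(int,proj(n,(.569,.132,.13)));a=im[max(0,v-70):v+70,u-90:u+90]
    cv2.imwrite(f"pics/{n}2.png",cv2.convertScaleAbs(cv2.resize(a,None,fx=4,fy=4,interpolation=2),alpha=1.5))
E
```

```text
time: 2.3
ee_pos: [0.5683, 0.1307, 0.1447]
tcp_rot: [0.553, -0.552, -0.44, 0.442]
force: [0.1, 0.8, -0.5]
gripper_width: 0.006
t 2.3 ee [0.568 0.131 0.145] tipz 0.13666222192730593 F [ 0.084  0.792 -0.454] q [-0.514  0.435  0.271  1.806 -0.142  0.923  1.168] gw 0.006149073092253939
to tip 30mm over knob, cm: [ 0.136 -2.534 -0.034]
toolaxis y [-0.003 -0.001 -1.   ]
time: 2.8
ee_pos: [0.5698, 0.1309, 0.1211]
tcp_rot: [0.552, -0.552, -0.442, 0.441]
force: [-3.3, -0.7, 10.0]
gripper_width: 0.006
t 2.8 ee [0.57  0.131 0.121] tipz 0.11310329672147257 F [-3.296 -0.65   9.995] q [-0.506  0.464  0.264  1.825 -0.153  0.871  1.178] gw 0.006457596470436045
to tip 30mm over knob, cm: [ 0.089 -4.89   0.104]
toolaxis y [ 0.001  0.001 -1.   ]
```

View pics/side2.png

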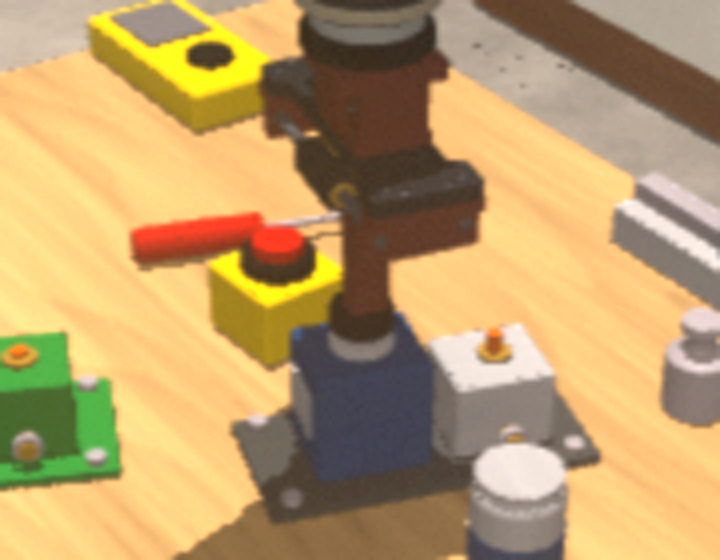

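The knob is down at 10 N, about 19 mm, and the pin has risen to (494,338). Next I'll let it spring up fully and repeat.

```bash
python3 -m jog '{"slide":[[0,-1.4,0],[0,-2.8,0],[0,-2.9,0],[0,-2.9,0],[0,-2.9,0]],"turn":[[0,0,0],[0,0,0],[0,0,0],[0,0,0],[0,0,0]],"gripper":[0,0,0,0,0]}'; python3 d.py
python3 -m jog '{"slide":[[0,1,0],[0,2.0,0],[0,2.7,0],[0,3,0],[0,3,0]],"turn":[[0,0,0],[0,0,0],[0,0,0],[0,0,0],[0,0,0]],"gripper":[0,0,0,0,0]}'; python3 d.py
python3 -m jog '{"slide":[[0,-1.4,0],[0,-2.8,0],[0,-3,0],[0,-3,0],[0,-3,0]],"turn":[[0,0,0],[0,0,0],[0,0,0],[0,0,0],[0,0,0]],"gripper":[0,0,0,0,0]}'; python3 d.py
python3 - <<'E'
from h import *
for n in("side",):
    im=env.get_image(n)[:,:,::-1]
    u,v=map(int,proj(n,(.569,.132,.13)));a=im[max(0,v-70):v+70,u-90:u+90]
    cv2.imwrite(f"pics/{n}3.png",cv2.convertScaleAbs(cv2.resize(a,None,fx=4,fy=4,interpolation=2),alpha=1.5))
E
```

```text
time: 3.35
ee_pos: [0.5692, 0.1308, 0.1492]
tcp_rot: [0.553, -0.552, -0.441, 0.442]
force: [-0.2, 0.4, -0.5]
gripper_width: 0.008
t 3.35 ee [0.569 0.131 0.149] tipz 0.14123095816409115 F [-0.223  0.37  -0.469] q [-0.514  0.43   0.273  1.802 -0.14   0.93   1.167] gw 0.007613845993459245
to tip 30mm over knob, cm: [ 0.114 -2.077  0.046]
toolaxis y [-0.001 -0.    -1.   ]
time: 3.85
ee_pos: [0.5701, 0.1309, 0.1194]
tcp_rot: [-0.552, 0.553, 0.442, -0.441]
force: [-1.6, -0.2, 11.0]
gripper_width: 0.003
t 3.85 ee [0.57  0.131 0.119] tipz 0.11138209605907895 F [-1.593 -0.225 10.97 ] q [-0.506  0.467  0.263  1.826 -0.154  0.868  1.178] gw 0.0033150432525220056
to tip 30mm over knob, cm: [ 0.085 -5.062  0.129]
toolaxis y [ 0.001  0.    -1.   ]
time: 4.35
ee_pos: [0.5689, 0.1307, 0.149]
tcp_rot: [0.553, -0.552, -0.441, 0.442]
force: [0.5, 0.7, -0.2]
gripper_width: 0.001
t 4.35 ee [0.569 0.131 0.149] tipz 0.141005737756968 F [ 0.521  0.657 -0.235] q [-0.515  0.43   0.273  1.802 -0.141  0.93   1.167] gw 0.0012117437319725467
to tip 30mm over knob, cm: [ 0.128 -2.099  0.022]
toolaxis y [-0.001 -0.    -1.   ]
```

View pics/side3.png

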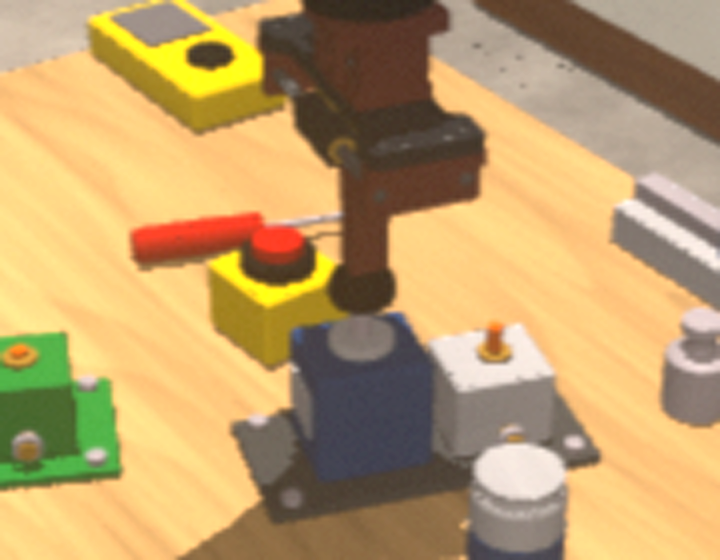

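The knob is fully up again and the pin top is now at about (494,327), after 2 strokes. I'll do three more.

```bash
python3 -m jog '{"slide":[[0,1,0],[0,2.0,0],[0,2.7,0],[0,3,0],[0,3,0]],"turn":[[0,0,0],[0,0,0],[0,0,0],[0,0,0],[0,0,0]],"gripper":[0,0,0,0,0]}'
python3 -m jog '{"slide":[[0,-1.4,0],[0,-2.8,0],[0,-3,0],[0,-3,0],[0,-3,0]],"turn":[[0,0,0],[0,0,0],[0,0,0],[0,0,0],[0,0,0]],"gripper":[0,0,0,0,0]}'
python3 -m jog '{"slide":[[0,1,0],[0,2.0,0],[0,2.7,0],[0,3,0],[0,3,0]],"turn":[[0,0,0],[0,0,0],[0,0,0],[0,0,0],[0,0,0]],"gripper":[0,0,0,0,0]}'
python3 -m jog '{"slide":[[0,-1.4,0],[0,-2.8,0],[0,-3,0],[0,-3,0],[0,-3,0]],"turn":[[0,0,0],[0,0,0],[0,0,0],[0,0,0],[0,0,0]],"gripper":[0,0,0,0,0]}'
python3 -m jog '{"slide":[[0,1,0],[0,2.0,0],[0,2.7,0],[0,3,0],[0,3,0]],"turn":[[0,0,0],[0,0,0],[0,0,0],[0,0,0],[0,0,0]],"gripper":[0,0,0,0,0]}'
python3 -m jog '{"slide":[[0,-1.4,0],[0,-2.8,0],[0,-3,0],[0,-3,0],[0,-3,0]],"turn":[[0,0,0],[0,0,0],[0,0,0],[0,0,0],[0,0,0]],"gripper":[0,0,0,0,0]}'; python3 d.py
python3 - <<'E'
from h import *
for n in("side",):
    im=env.get_image(n)[:,:,::-1]
    u,v=map(int,proj(n,(.569,.132,.13)));a=im[max(0,v-70):v+70,u-90:u+90]
    cv2.imwrite(f"pics/{n}4.png",cv2.convertScaleAbs(cv2.resize(a,None,fx=4,fy=4,interpolation=2),alpha=1.5))
    for z in (.068,.09,.097,.101):
        x,y=proj(n,(.6503,.1069,z));print(z,(x-u+90)*4,(y-v+70)*4)
E
```

```text
time: 4.9
ee_pos: [0.57, 0.1309, 0.1195]
tcp_rot: [-0.552, 0.553, 0.442, -0.441]
force: [-1.4, -0.8, 11.2]
gripper_width: 0.004
time: 5.4
ee_pos: [0.5689, 0.1307, 0.1489]
tcp_rot: [0.553, -0.552, -0.441, 0.442]
force: [0.3, -0.3, 0.2]
gripper_width: 0.008
time: 5.9
ee_pos: [0.57, 0.1309, 0.1195]
tcp_rot: [-0.552, 0.553, 0.442, -0.441]
force: [-1.6, -0.3, 11.9]
gripper_width: 0.008
time: 6.4
ee_pos: [0.5689, 0.1307, 0.1487]
tcp_rot: [0.553, -0.552, -0.441, 0.442]
force: [-0.6, -0.4, 0.3]
gripper_width: 0.006
time: 6.9
ee_pos: [0.5706, 0.1309, 0.1199]
tcp_rot: [-0.552, 0.553, 0.442, -0.441]
force: [-0.6, -0.1, 10.6]
gripper_width: 0.006
time: 7.4
ee_pos: [0.5688, 0.1307, 0.1488]
tcp_rot: [0.553, -0.552, -0.441, 0.442]
force: [0.6, -0.1, 0.2]
gripper_width: 0.008
t 7.4 ee [0.569 0.131 0.149] tipz 0.14079741566196052 F [ 0.629 -0.133  0.159] q [-0.515  0.43   0.274  1.802 -0.141  0.93   1.168] gw 0.007971003810549679
to tip 30mm over knob, cm: [ 0.126 -2.12   0.012]
toolaxis y [-0.002 -0.    -1.   ]
0.068 495.52289808030105 347.9781655217122
0.09 496.9957511335965 317.6344994735848
0.097 497.4705151698904 307.85342773887623
0.101 497.74315715848866 302.2364672184698
```

View pics/side4.png

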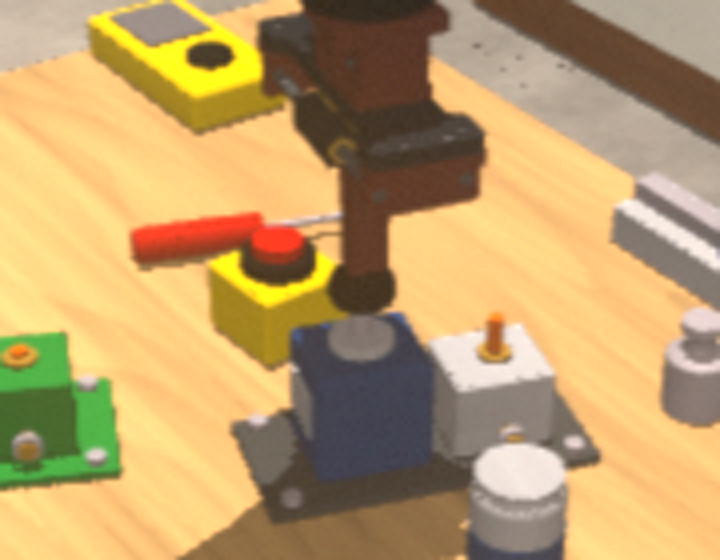

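The pin top is at about (496,316), which is z≈0.09 or joint ≈0.022, so it has not snapped yet. I'll do two more strokes and look again.

```bash
python3 -m jog '{"slide":[[0,1,0],[0,2.0,0],[0,2.7,0],[0,3,0],[0,3,0]],"turn":[[0,0,0],[0,0,0],[0,0,0],[0,0,0],[0,0,0]],"gripper":[0,0,0,0,0]}'
python3 -m jog '{"slide":[[0,-1.4,0],[0,-2.8,0],[0,-3,0],[0,-3,0],[0,-3,0]],"turn":[[0,0,0],[0,0,0],[0,0,0],[0,0,0],[0,0,0]],"gripper":[0,0,0,0,0]}'
python3 -m jog '{"slide":[[0,1,0],[0,2.0,0],[0,2.7,0],[0,3,0],[0,3,0]],"turn":[[0,0,0],[0,0,0],[0,0,0],[0,0,0],[0,0,0]],"gripper":[0,0,0,0,0]}'
python3 -m jog '{"slide":[[0,-1.4,0],[0,-2.8,0],[0,-3,0],[0,-3,0],[0,-3,0]],"turn":[[0,0,0],[0,0,0],[0,0,0],[0,0,0],[0,0,0]],"gripper":[0,0,0,0,0]}'
python3 - <<'E'
from h import *
for n in("side",):
    im=env.get_image(n)[:,:,::-1]
    u,v=map(int,proj(n,(.569,.132,.13)));a=im[max(0,v-70):v+70,u-90:u+90]
    cv2.imwrite(f"pics/{n}5.png",cv2.convertScaleAbs(cv2.resize(a,None,fx=4,fy=4,interpolation=2),alpha=1.5))
E
```

```text
time: 7.95
ee_pos: [0.5708, 0.1308, 0.1204]
tcp_rot: [-0.552, 0.553, 0.442, -0.44]
force: [-2.3, -0.2, 16.8]
gripper_width: 0.007
time: 8.45
ee_pos: [0.5688, 0.1307, 0.1486]
tcp_rot: [0.553, -0.552, -0.441, 0.442]
force: [0.3, -0.1, 0.1]
gripper_width: 0.003
time: 8.95
ee_pos: [0.5698, 0.1309, 0.1191]
tcp_rot: [-0.552, 0.553, 0.441, -0.441]
force: [-1.0, 0.1, 9.8]
gripper_width: 0.01
time: 9.45
ee_pos: [0.5689, 0.1307, 0.1488]
tcp_rot: [0.553, -0.552, -0.441, 0.442]
force: [-0.1, -0.3, -0.2]
gripper_width: 0.004
```

View pics/side5.png

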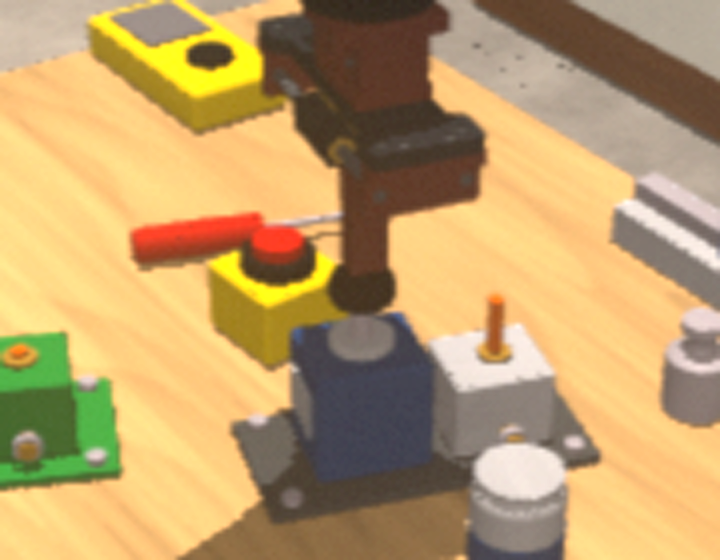

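The pin top is now at about (496,298), where the fully-out height of 0.101 projects, so it has snapped out. I'll lift clear and check.

```bash
python3 -m jog '{"slide":[[0,-3,0],[0,-6,0],[0,-9,0],[2,-11,2.8],[4,-12,5.7]],"turn":[[0,0,0],[0,0,0],[0,0,0],[0,0,0],[0,0,0]],"gripper":[0,0,0,0,0]}'
python3 -m jog '{"slide":[[2.6,0,3.7],[5.2,0,7.4],[7.8,0,11.1],[10.4,0,14.8],[12,0,17]],"turn":[[0,0,0],[0,0,0],[0,0,0],[0,0,0],[0,0,0]],"gripper":[0,0,0,0,0]}'
python3 -m jog '{"slide":[[0,0,0],[0,0,0],[0,0,0]],"turn":[[0,0,0],[0,0,0],[0,0,0]],"gripper":[0,0,0]}'
python3 d.py
python3 - <<'E'
from h import *
P={}
for n in("side","top"):
    im=env.get_image(n)[:,:,::-1];cv2.imwrite(f"pics/{n}6.png",im)
    u,v=map(int,proj(n,(.6503,.1069,.085)));a=im[v-30:v+30,u-35:u+35]
    h=cv2.cvtColor(np.ascontiguousarray(a),cv2.COLOR_BGR2HSV)
    m=cv2.inRange(h,(3,190,120),(18,255,255));y,x=np.nonzero(m)
    print(n,"orange rows",v-30+y.min(),v-30+y.max(),"cols",u-35+x.min(),u-35+x.max(), "exp tip",proj(n,(.6503,.1069,.101)),"exp knob",proj(n,(.569,.132,.132)))
    cv2.imwrite(f"pics/{n}6z.png",cv2.convertScaleAbs(cv2.resize(im[v-60:v+60,u-80:u+70],None,fx=4,fy=4,interpolation=2),alpha=1.5))
E
```

```text
time: 10.0
ee_pos: [0.5232, 0.1822, 0.2709]
tcp_rot: [-0.553, 0.553, 0.441, -0.44]
force: [-0.0, 1.0, -0.6]
gripper_width: 0.006
time: 10.5
ee_pos: [0.3804, 0.3394, 0.269]
tcp_rot: [0.552, -0.551, -0.442, 0.443]
force: [0.3, 0.6, 0.8]
gripper_width: 0.005
time: 10.8
ee_pos: [0.3844, 0.3358, 0.2693]
tcp_rot: [-0.553, 0.553, 0.441, -0.441]
force: [-0.7, -0.5, 0.2]
gripper_width: 0.002
t 10.8 ee [0.384 0.336 0.269] tipz 0.26127358249182125 F [-0.688 -0.465  0.188] q [-0.935  0.179  0.141  1.825 -0.027  1.14   0.561] gw 0.0019239443687207986
to tip 30mm over knob, cm: [-15.754   9.945 -22.538]
toolaxis y [-0.    -0.001 -1.   ]
side orange rows 191 192 cols 305 306 exp tip (np.float64(306.43578928962216), np.float64(192.55911680461745)) exp knob (np.float64(272.72044007277276), np.float64(187.1053762232515))
top orange rows 176 181 cols 286 290 exp tip (np.float64(288.4298761268644), np.float64(176.7947440663663)) exp knob (np.float64(276.83421573388176), np.float64(207.7861352086505))
```

View pics/side6z.png

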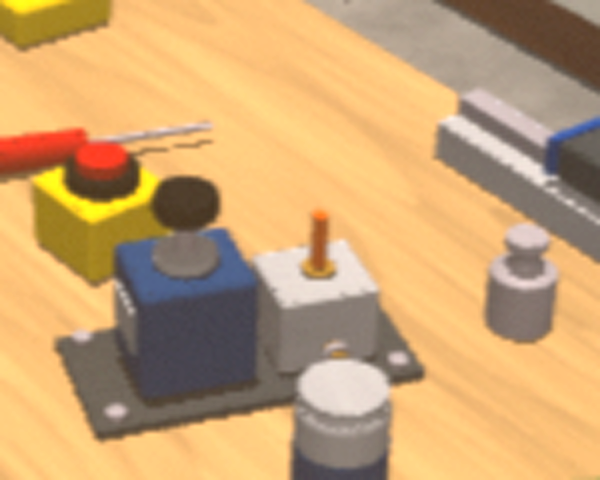

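View pics/top6.png

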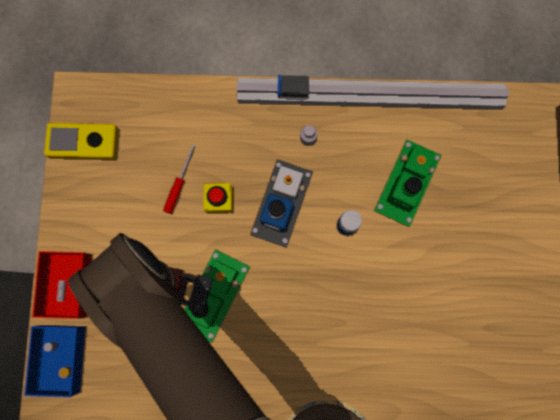

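The pin tip is at side (305.5,191.5), where a fully-out tip should be (306.4,192.6). The knob is up, the bystanders are unmoved, and the hand is in free air with its tips at z 0.26.

```bash
python3 -c "
from plant import env
print(env.close_job())"
```

```text
the job is handed in; nothing more can be done
None
```

I pressed the lubricator knob through seven full strokes with the closed fingertips. The orange pin then snapped fully out, so I lifted clear and handed the job in at about 11 s.

- **Strokes:** each one went down about 19–21 mm. I raised the fingertips about 9 mm above the knob's up position each time so it could spring back fully. The force read at the bottom of each stroke was 10–17 N, mostly about 11 N.
- **Pin:** in the last side picture its tip is about 1 pixel from where a fully-out pin (101 mm above the table) should appear. It had jumped well beyond its ratchet steps after the final two strokes.
- **Everything else:** the knob is fully up. The emergency stop, grease can, test weight, screwdriver and green look-alikes look unmoved in the final top view. The hand was in free air, with about 0 N on the wrist and the fingertips at 0.26 m.

My checks did not fail or disagree, except that the TCP position settled about 4 mm off after the approach, which I corrected before pressing.

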